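Back the index head up one notch

TASK

The index head was clicked one flute too far. With a fingertip, lift the pawl out of the ratchet wheel and tip it back on its stop, push the handle round to turn the wheel backward (anticlockwise, seen from the handle's side) by exactly one notch, then tip the pawl forward again so that it drops right down into that notch. Push gently without gripping anything, and leave the things lying round the head where they are.

Things in the scene. Friction and masses are not known exactly. Their poses are not given: they have to be found in the camera images.
- index_head: Cream cast index head bolted to the bench. Origin on the bench, below the back face of the ratchet wheel; x: along the level spindle (125 mm up), out of the handle's side; z up; y: to the right for someone facing the handle. Casting x -145 to -18 mm, 175 mm high, 170 wide; chuck and wooden work behind it to x -286. Steel bracket for the pawl: x -22 to -4, y -90 to -25, up to 231 mm high.
- index_wheel (a joint): Angle (rad) of spindle, ratchet wheel and handle together. 0: notch the pawl is in at the start (up to 0.06 of play either way). Grows as the wheel turns backward (anticlockwise from the handle's side: its top goes to the head's -y); one notch is 0.524. A lowered pawl blocks backward turning. Stiff: stays where it is left; takes 0.22 N m (about 2.5 N at a ball).
- pawl (a joint): Angle (rad) of the pawl: 0 with its nose at the bottom of a notch, grows as the nose lifts; clear of the teeth above 0.13. Past about 1.2 its weight carries it back onto a stop at 1.45, where it stays with its arm steep and the red bar leaning to -y. Tipped forward below about 1.0 it falls by itself into the wheel within a second. Takes about 1 N at the red bar.
- pawl_bar (a point): Centre of the pawl's red finger bar: polished, round, 16 mm across, 28 mm long along the head's x (-7 to 21 mm), at the end of a flat lever 12 mm wide that runs straight up to it from the pivot, 76 mm long. At pawl angle 0 it is 38 mm to +y of the pivot and 66 mm above it; on the stop 61 mm to -y and 46 mm above. Pushed to -y it swings up and over. Axes as the head's, turned with the pawl.
- pawl_pivot (a point): Pivot of the pawl, fixed on the head at x 7, y -62 mm, 197 mm above the bench; its axis is the head's x. The nose is 78 mm from it. Axes as the head's.
- wheel_centre (a point): On the spindle axis, in the plane of the handle's spokes (x 48 mm of the head), 125 mm above the bench. Handle: hub 40 mm across (x 14 to 64 mm), four steel spokes 10 mm thick, 90 degrees apart, each with a polished black ball 24 mm across, centred 92 mm from the axis. Behind it the 12-tooth ratchet wheel, 118 mm across, x 0 to 14. Axes as the head's.
- upright_ball (a point): Centre of the black ball on the spoke nearest to upright. At wheel angle 0 the spoke leans 15 degrees to the head's +y (ball 24 mm to +y of the axis, 89 mm above it); one notch back it leans 15 degrees to -y. Turns with the wheel.
- wax_tin: Bystander: round wax tin, 60 mm across, 52 mm high, standing. Origin: centre of its underside.
- chuck_key: Bystander: steel T-shaped chuck key lying flat, 100 mm long, 80 mm wide, 14 mm high. Origin: on the bench, at the tip end; stem along its x.
- sanding_block: Bystander: cork sanding block, 95 x 55 x 32 mm high. Origin: centre of its underside.
- gouge: Bystander: turning gouge lying on the bench, 390 mm long along its x, wooden handle 32 mm thick at -x. Origin: on the bench, under its ferrule.

How it is judged:
On the way, in this order (a step that is already met when the one before it is completed fails the run):
1. the pawl is lifted out and lies back on its stop before the wheel is turned (value of joint pawl above 1.3 rad and value of joint index_wheel between -0.15 and 0.15 rad), for 0.2 s.
2. the wheel is pushed back about a notch with the pawl still tipped back (value of joint pawl above 1.2 rad and value of joint index_wheel above 0.42 rad), for 0.1 s.
At the end, for the whole second after the job is handed in: The wheel stands one notch further back than at the start (wheel angle 0.42 to 0.63 rad) and at rest, with the pawl down in that notch (pawl angle below 0.05 rad) (value of joint index_wheel between 0.42 and 0.63 rad and value of joint pawl below 0.05 rad and velocity of joint index_wheel between -0.05 and 0.05 rad/s); the robot touches nothing.
It fails at once if the wheel is turned well past one notch back (value of joint index_wheel above 0.85 rad).
It fails at once if the wheel is clicked forward (value of joint index_wheel below -0.4 rad).
It fails at once if the head, its pawl or its handle is gripped, or pushed harder than 20 N (contact force between the fingers and index_head above 20 N).
It fails at once if the wax tin, chuck key, sanding block or gouge is moved more than 20 mm or lifted (distance of any of wax_tin, chuck_key, sanding_block, gouge from where it was at the start of the episode above 0.02 m).
It also fails if it takes over 54 s, if anything falls off the work surface, if the arm or the gripper's body presses on something with over 40 N, if the wrist force passes 120 N, or if a joint passes its speed limit or range.

ROBOT

A 6-joint arm with a two-finger parallel gripper is mounted at the origin on the work surface. World frame = base frame: x ahead of the robot, y to its left, z up, the work surface at z = 0. Lengths are in m, angles in rad, forces in N, time in s.
With the tool pointing down it reaches from about 0.275 to 0.725 m from the base axis. Payload 5.6 kg.
Tool frame: the origin (TCP) lies midway between the tips of the shut fingers; the grasp point (between the pads) lies 19 mm behind it; z points along the fingers, y is the direction in which the jaws open and shut (so a half turn about z gives the same grasp; the last joint's range is limited). The gripper opens to 85 mm and grips with 20 to 120 N. Pads are 22 mm wide; open, the fingers measure 114 mm over their backs; the gripper's body (76 mm by 85 mm) begins 54 mm behind the grasp point. The pads swing forward as they close: fully open they stand 13 mm farther back than shut.
Start: joints at [-1.036, 0.255, 0.108, 0, -1.424, -0.285], TCP at [0.136, -0.533, 0.231] pointing down, gripper open.
Joint ranges: [-2.95, 2.95], [-1.21, 1.97], [-1.09, 1.5], [-2.87, 1.71], [-2.94, -0.07], [-3.05, 3.05]. Speed limits (rad/s): [2.57, 2.57, 3.14, 3.14, 3.14, 3.14].

INTERFACE

Orientations are given as a unit quaternion [w, x, y, z].
In Python, from bench import manip, grab_frame, camera_model, workorder gives the robot as it stands.
- The arm moves only by the tool jog_arm, never from a script. Its argument "steps" is a list of rows, each a list of 4 numbers: the shift along the world's x, y, z in cm, then the turn about the world's z in rad. In form: [[tx, ty, tz, yaw], ...]. A call has 1 to 8 rows; each row is the pose to reach, as a shift and turn from the pose commanded when the call began; what a row does not reach only later rows make up. A row lasts 1/12 s, in which the tool goes at most 41.7 mm and 7.16 degrees, less where a joint would pass 70% of its speed; a pose out of reach is approached as far as the arm can. A call with a gripper value outside its range is refused whole. "hand" is the opening, from 0 (shut) to 1 (fully open), set as the call begins (left out, the last holds). The fingers move at their own pace and stop on an object; "squeeze" is the grip in N (left out, the last holds). Time passes only in rows, so rows that repeat a pose let the fingers close. It gives the time, the measured TCP pose, the force and the opening at its end, in the units of the state.
- manip.state(): the state, without advancing time (a new reading comes with each control period).
- grab_frame(name): name is "scene" or "top" or "wrist"; returns the picture (384x512x3 uint8, red, green, blue); there is no depth.
- camera_model(name): a dict with "intrinsics" (3x3 intrinsics, pixels), "R" (3x3) and "t" (3): a world point X has camera coordinates R X + t; the wrist camera has in their place "hand_eye" (4x4, takes a point from camera to tool coordinates, whose origin is the TCP and whose axes are the flange's). Camera axes: x right, y down, z forward; pixel columns grow to the right and rows downward; lengths in m; the calibration is good to about 2 mm. The wrist camera is an equidistant fisheye: a pixel r from the principal point sees the ray r / f radians off the axis. A picture is of the moment at which its call begins: read the wrist's pose just before it. camera_model takes no time and is no camera call.
- workorder.hand_in(): hands the job in, once; it reports no verdict.
The state is a dict: "time_s": time; "joint_positions": joint angles; "dq": joint speeds; "joint_efforts": joint torques, N m; "eef_pos": TCP position; "tool_rot": TCP orientation; "ft_force": force on the tool from outside, world axes, zero at the start; "wrist_torque": the same for the moment, N m; "width": opening from 0.0 (shut) to 1.0 (fully open).
Only numpy, scipy, OpenCV 4.12 (cv2) and the standard library are available. Lean on these libraries where they do the work, as an engineer would, in place of code of your own. Each camera call takes 0.05 s, during which the arm holds its last target.

## Working session

There is one attempt and no reset: what is moved stays moved. The work goes in short steps, Python scripts to look and compute and a tool call to move; the robot and the scene stay as the last step left them, time stands still between calls to the robot, and variables do not carry over. Pictures are saved under pics/ and viewed, and the job is handed in when it is done.

Besides the shell and the picture viewer there is one more tool, called after "Request:" as name([rows], argument=value, ...), one row to a line, values as JSON. jog_arm: Moves the arm, as the interface text tells. Its arguments: {"type":"object","properties":{"steps":{"type":"array","items":{"type":"array","items":{"type":"number"}}},"hand":{"type":"number"},"squeeze":{"type":"number"}},"required":["steps"]}

```bash
mkdir -p pics; ls; python3 - <<'E'
from bench import manip, grab_frame, camera_model
import cv2
s=manip.state();print(s)
for n in("scene","top","wrist"):
    cv2.imwrite(f"pics/{n}0.png",grab_frame(n)[:,:,::-1]); print(n,camera_model(n))
E
```

```text
pics
{'time_s': 0.0, 'joint_positions': array([-1.03640607e+00,  2.55758231e-01,  1.06995679e-01, -4.96646396e-04,
       -1.42389293e+00, -2.84648035e-01]), 'dq': array([ 0.00062709,  0.0009042 ,  0.00093671, -0.00077571,  0.0007064 ,
        0.00052616]), 'joint_efforts': array([-1.25106508e-03, -3.86631811e+01,  2.37943625e+01,  5.36541492e+00,
       -6.12897114e-03,  1.14378128e-06]), 'eef_pos': array([ 0.13590072, -0.5324302 ,  0.23038302]), 'tool_rot': array([-1.44822091e-04, -1.24510497e-01,  9.92217825e-01,  9.50506990e-04]), 'ft_force': array([-0.30982615,  0.47459187, -1.49155178]), 'wrist_torque': array([0.02126298, 0.00055634, 0.00976047]), 'width': 1.0032253113457765}
scene {'intrinsics': array([[486.64622401,   0.        , 246.44598723],
       [  0.        , 486.64622401, 190.66818021],
       [  0.        ,   0.        ,   1.        ]]), 'R': array([[-0.08926174,  0.99600202,  0.00350983],
       [ 0.86088087,  0.07892347, -0.50264821],
       [-0.50091564, -0.04184571, -0.86448393]]), 't': array([-0.00263179, -0.46409582,  1.53195124])}
top {'intrinsics': array([[49
[... 175 characters left out ...]
9922393, -0.03478327],
       [-0.99120094,  0.02287405, -0.13037438],
       [ 0.13106884,  0.03206735, -0.9908545 ]]), 't': array([0.08943402, 0.63734568, 1.16284499])}
wrist {'intrinsics': array([[297.31863964,   0.        , 255.29412901],
       [  0.        , 297.31863964, 192.07985386],
       [  0.        ,   0.        ,   1.        ]]), 'hand_eye': array([[ 1.69225181e-04, -9.48030912e-01, -3.18178190e-01,
         8.19506203e-02],
       [ 9.99999896e-01,  2.95333373e-04, -3.48106837e-04,
         6.70078135e-04],
       [ 4.23984680e-04, -3.18178098e-01,  9.48030863e-01,
        -1.42864889e-01],
       [ 0.00000000e+00,  0.00000000e+00,  0.00000000e+00,
         1.00000000e+00]])}
```

View pics/scene0.png

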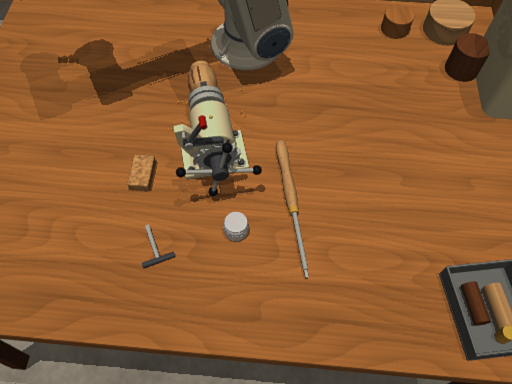

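View pics/top0.png

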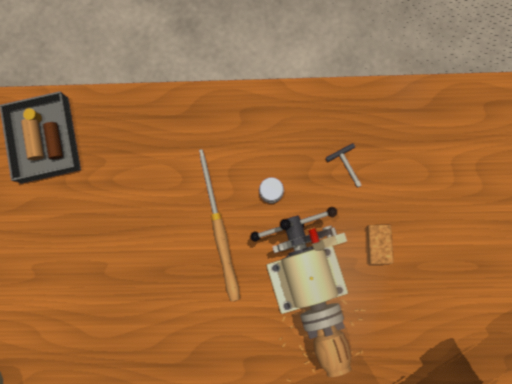

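View pics/wrist0.png

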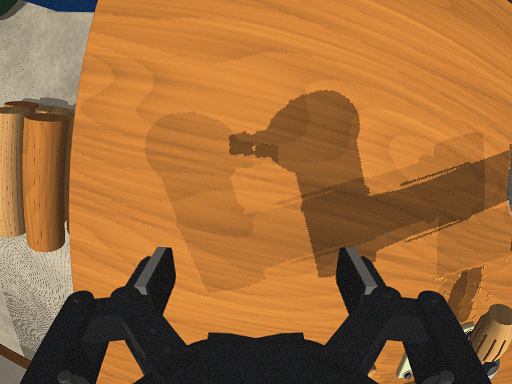

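The head faces away from the robot. In the scene view the red bar is near (202,122) and the balls near (181,172), (257,170), (227,148) and (213,190). In the top view the bar is near (313,236). Next I triangulate these points.

```bash
cat > h.py <<'E'
import numpy as np, cv2
from bench import manip, grab_frame, camera_model
C={n:camera_model(n) for n in("scene","top")}
def P(n):
    c=C[n]; return c["intrinsics"]@np.hstack([c["R"],np.reshape(c["t"],(3,1))])
def tri(a,b):
    X=cv2.triangulatePoints(P("scene"),P("top"),np.array(a,float).reshape(2,1),np.array(b,float).reshape(2,1))[:,0];return X[:3]/X[3]
def proj(n,X):
    p=P(n)@np.append(X,1);return p[:2]/p[2]
def blobs(m,mn=8):
    k,l,s,c=cv2.connectedComponentsWithStats(m.astype(np.uint8));return [(c[i].round(1),s[i].tolist()) for i in range(1,k) if s[i][4]>=mn]
E
python3 - <<'E'
from h import *
for n,(x,y,w,h) in (("scene",(160,50,120,160)),("top",(235,190,130,190))):
    im=cv2.imread(f"pics/{n}0.png"); f=im.astype(int);b,g,r=f[...,0],f[...,1],f[...,2]
    red=(r>110)&(g<60)&(b<60); blk=f.max(2)<35
    print(n,"red",blobs(red));print("blk",[q for q in blobs(blk) if x<q[0][0]<x+w and y<q[0][1]<y+h])
    cv2.imwrite(f"pics/{n}0z.png",cv2.resize(im[y:y+h,x:x+w],None,fx=min(800/w,600/h)//1,fy=min(800/w,600/h)//1,interpolation=cv2.INTER_CUBIC))
E
```

```text
scene red [(array([201.8, 120.6]), [199, 116, 7, 11, 59])]
blk [(array([273.1,  50.7]), [258, 38, 31, 20, 126]), (array([196.9, 132.2]), [194, 129, 6, 8, 11]), (array([202.4, 141.5]), [192, 138, 27, 8, 82]), (array([226.7, 152.2]), [222, 141, 10, 29, 131]), (array([210.4, 157.9]), [204, 152, 19, 15, 93]), (array([256.7, 169.6]), [253, 166, 8, 8, 49]), (array([180.5, 172. ]), [176, 168, 10, 9, 59]), (array([220.3, 176.2]), [213, 173, 15, 8, 86]), (array([212.6, 192. ]), [209, 188, 9, 8, 43])]
top red [(array([313.5, 235. ]), [308, 228, 11, 15, 103])]
blk [(array([285.1, 224.4]), [281, 220, 9, 10, 74]), (array([254.5, 236.6]), [252, 233, 7, 8, 41])]
```

```bash
cd pics; python3 -c "
import cv2
a=cv2.imread('scene0z.png');b=cv2.imread('top0z.png');print(a.shape,b.shape)"
```

```text
(480, 360, 3) (570, 390, 3)
```

View pics/scene0z.png

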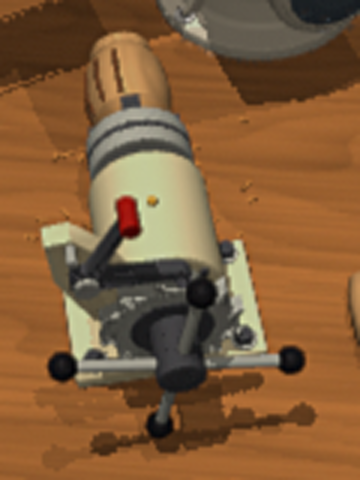

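View pics/top0z.png

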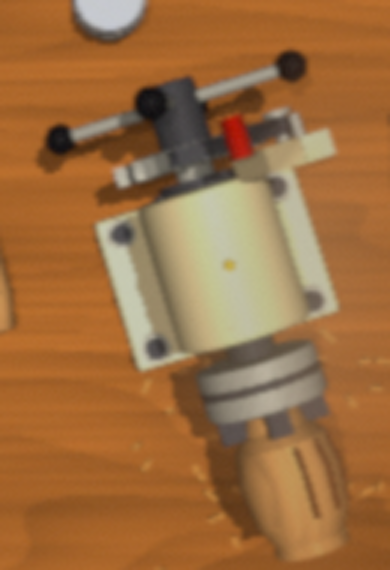

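```bash
python3 - <<'E'
from h import *
L=tri((180.6,172.1),(332,212));R=tri((256.9,169.8),(254.8,236.4));U=tri((227.2,147.3),(285.4,224.2));B=tri((201.8,120.8),(313.5,235))
for n,v in zip("LRUB",(L,R,U,B)):print(n,v.round(4))
d=R-L;yaw=np.arctan2(-d[0],d[1]);c=(L+R)/2;print("centre",c,"len",np.linalg.norm(d),"yaw",yaw)
print("wheel tilt",np.arctan2(d[2],np.hypot(*d[:2])))
ex=np.array([np.cos(yaw),np.sin(yaw),0]);ey=np.array([-ex[1],ex[0],0])
O=c-0.048*ex;O[2]=0;print("O",O)
for n,v in zip("LRUB",(L,R,U,B)):print(n,"head",((v-O)@ex).round(4),((v-O)@ey).round(4),v[2].round(4))
E
```

```text
L [ 0.5824 -0.0986  0.1438]
R [0.5339 0.0748 0.1029]
U [0.5526 0.0078 0.2141]
B [ 0.5267 -0.0464  0.2681]
centre [ 0.55816866 -0.01189894  0.12334491] len 0.18460860601188045 yaw 0.2729102594305673
wheel tilt -0.22368012288825068
O [ 0.51194511 -0.02483663  0.        ]
L head 0.048 -0.09 0.1438
R head 0.048 0.09 0.1029
U head 0.0479 0.0204 0.2141
B head 0.0084 -0.0247 0.2681
```

The triangulated geometry agrees with the description to within a few mm: head yaw 0.273, origin (0.512, -0.025), wheel angle about +0.04 (within the play). I'll shut the fingers, rise, turn 90° and move to a point on the +y side of the bar.

Request:
jog_arm([
  [0,0,4,0],
  [2,4,8,-0.12],
  [4,7,9,-0.24],
  [6,10,9,-0.36],
  [8,13,9,-0.48],
  [10,16,9,-0.6],
  [12,19,9,-0.72],
  [14,21,9,-0.84],
], hand=0)

```text
time_s: 0.82
eef_pos: [0.2689, -0.3303, 0.3215]
tool_rot: [0.0, 0.253, 0.968, 0.0]
ft_force: [0.2, -1.6, 0.5]
width: 0.001
```

Request:
jog_arm([
  [3,4,0,-0.1],
  [6,8,0,-0.2],
  [9,12,0,-0.3],
  [12,16,0,-0.4],
  [15,20,0,-0.5],
  [18,24,0,-0.6],
  [21,28,0,-0.7],
  [23.9,31.4,0,-0.7],
])

```text
time_s: 1.48
eef_pos: [0.4495, -0.0918, 0.3215]
tool_rot: [0.0, 0.569, 0.822, 0.0]
ft_force: [0.6, -1.2, 0.4]
width: 0.003
```

```bash
python3 - <<'E'
from h import *
s=manip.state();print(s["time_s"],s["eef_pos"],s["tool_rot"],s["ft_force"],s["width"],s["joint_positions"])
for n in("scene","top","wrist"):
    cv2.imwrite(f"pics/{n}1.png",grab_frame(n)[:,:,::-1])
a=cv2.imread("pics/scene1.png")[50:210,120:300];b=cv2.imread("pics/top1.png")[170:330,220:400]
cv2.imwrite("pics/c1.png",cv2.resize(np.hstack([a,b]),None,fx=2.2,fy=2.2,interpolation=cv2.INTER_CUBIC))
E
```

```text
1.4833 [ 0.4495125  -0.09176696  0.32149288] [1.37817022e-04 5.69139884e-01 8.22240693e-01 1.27294006e-04] [ 0.57906019 -1.18162649  0.36786104] 0.002617315660769314 [ 1.41862092e-01  6.03240148e-02  9.93555821e-02  5.99068296e-07
 -1.60945268e+00 -2.92357724e+00]
```

View pics/c1.png

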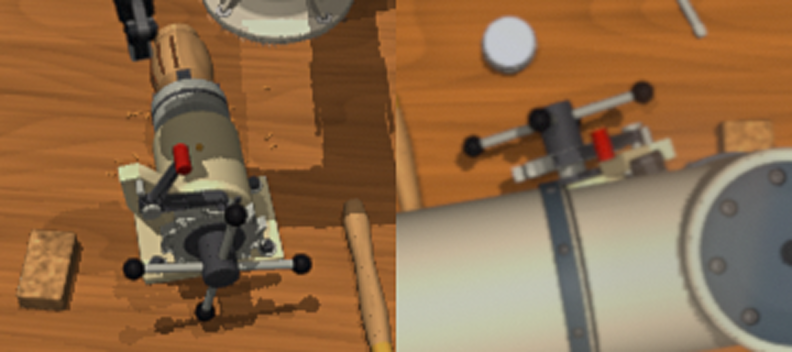

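View pics/wrist1.png

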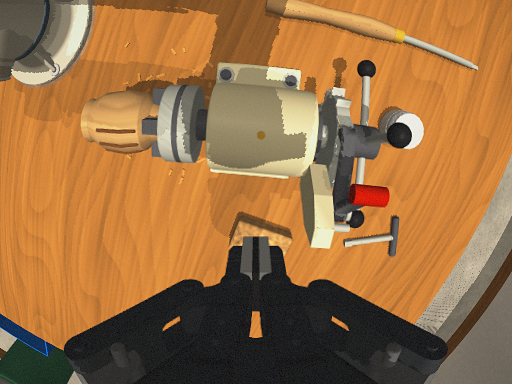

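Joint 6 is near its limit in this orientation, because the yaw is the sum of joints 1 and 6. I'll turn the other way to +90° instead.

Request:
jog_arm([
  [0,0,0,0.12],
  [1,1,0,0.24],
  [2,2,0,0.36],
  [3,3,0,0.48],
  [4,4,0,0.6],
  [5,5,0,0.72],
  [5,6,0,0.84],
  [5,7,0,0.96],
])

```text
time_s: 2.3
eef_pos: [0.499, -0.024, 0.321]
tool_rot: [-0.0, 0.12, 0.993, -0.0]
ft_force: [0.8, 0.1, 0.2]
width: -0.001
```

Request:
jog_arm([
  [0,0,0,0.12],
  [0,0,0,0.24],
  [0,0,0,0.36],
  [0,0,0,0.48],
  [0,0,0,0.6],
  [0,0,0,0.72],
  [0,0,0,0.84],
  [0,0,0,0.96],
])

```text
time_s: 2.97
eef_pos: [0.4986, -0.0246, 0.3214]
tool_rot: [-0.0, -0.352, 0.936, -0.0]
ft_force: [0.1, 0.1, 0.3]
width: -0.002
```

Request:
jog_arm([
  [0,0,0,0.12],
  [0,0,0,0.24],
  [0,0,0,0.36],
  [0,0,0,0.48],
  [0,0,0,0.6],
  [0,0,0,0.72],
  [0,0,0,0.84],
  [0,0,0,0.96],
])

```text
time_s: 3.63
eef_pos: [0.4986, -0.0246, 0.3214]
tool_rot: [0.0, 0.745, -0.668, 0.0]
ft_force: [-0.0, -0.3, 0.3]
width: -0.001
```

```bash
cat >> h.py <<'E'
yaw=0.273
ex=np.array([np.cos(yaw),np.sin(yaw),0]);ey=np.array([-ex[1],ex[0],0]);O=np.array([0.5119,-0.0248,0])
def W(x,y,z):return O+ex*x/1e3+ey*y/1e3+np.array([0,0,z/1e3])
def H(p):d=np.asarray(p)-O;return np.array([d@ex,d@ey,d[2]])*1e3
def st():
    s=manip.state();a=s["tool_rot"];ax=np.arctan2(a[2],a[1]);yt=2*ax-np.pi/2-np.pi/2 # tool y angle minus pi/2
    print("t",s["time_s"],"head mm",H(s["eef_pos"]).round(1),"w",s["eef_pos"].round(4),"q",a.round(3),"F",s["ft_force"].round(1),"tool-y off head-y",((yt-yaw+np.pi)%(2*np.pi)-np.pi).round(3));return s
E
python3 - <<'E'
from h import *
s=st();print(s["joint_positions"])
print((W(7,15,252)-s["eef_pos"])*100)
E
```

```text
t 3.6333 head mm [-12.8   3.8 321.4] w [ 0.4986 -0.0246  0.3214] q [ 0.     0.745 -0.668  0.   ] F [-0.  -0.3  0.3] tool-y off head-y 1.407
[ 2.65250749e-01  1.43453634e-01  1.93285484e-01  9.67204319e-05
 -1.62071954e+00 -1.56460846e-01]
[ 1.60041962  1.61201739 -6.94307119]
```

Request:
jog_arm([
  [0.8,0.8,0,0.1],
  [1.6,1.6,0,0.16],
  [1.6,1.6,-2,0.16],
  [1.6,1.6,-4,0.16],
  [1.6,1.6,-6,0.16],
  [1.6,1.6,-7,0.16],
  [1.6,1.6,-7,0.16],
])

```text
time_s: 4.22
eef_pos: [0.5136, -0.0084, 0.2491]
tool_rot: [0.002, 0.794, -0.608, -0.002]
ft_force: [-0.2, -0.2, 0.2]
width: 0.001
```

```bash
cat >> h.py <<'E'
def shot(i):
    ims={n:cv2.cvtColor(grab_frame(n),cv2.COLOR_RGB2BGR) for n in("scene","top","wrist")}
    for n in ims: cv2.imwrite(f"pics/{n}{i}.png",ims[n])
    a=ims["scene"][60:210,140:290];b=ims["top"][180:330,230:380]
    cv2.imwrite(f"pics/c{i}.png",np.vstack([np.hstack([cv2.resize(q,(400,400),interpolation=cv2.INTER_CUBIC) for q in(a,b)])]))
E
python3 - <<'E'
from h import *
st();shot(2)
print(ex,ey)
E
```

```text
t 4.2167 head mm [  6.   15.4 249.1] w [ 0.5136 -0.0084  0.2491] q [ 0.002  0.794 -0.608 -0.002] F [-0.2 -0.2  0.2] tool-y off head-y 1.561
[0.96296637 0.26962154 0.        ] [-0.26962154  0.96296637  0.        ]
```

View pics/c2.png

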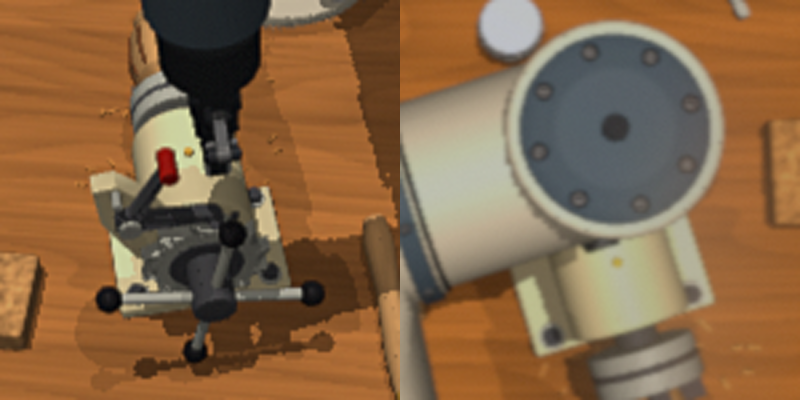

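View pics/wrist2.png

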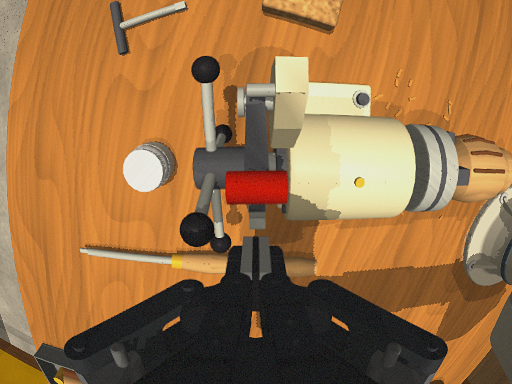

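The finger sits on the +y side of the bar and is aligned along it. In the wrist view the finger is near (256,245) and the bar near (256,187). Now I push to -y.

Request:
jog_arm([
  [0.27,-0.96,0,0],
  [0.48,-1.7,0,0],
  [0.65,-2.3,0,0],
  [0.8,-2.9,0,0],
  [0.97,-3.5,0,0],
  [1.13,-4.1,0,0],
  [1.3,-4.7,0,0],
  [1.48,-5.3,0,0],
])

```text
time_s: 5.03
eef_pos: [0.53, -0.0612, 0.2513]
tool_rot: [0.0, 0.794, -0.608, -0.0]
ft_force: [-0.7, 1.0, 0.9]
width: -0.001
```

Request:
jog_arm([
  [0.17,-0.6,0,0],
  [0.34,-1.2,0,0],
  [0.5,-1.8,0,0],
  [0.67,-2.4,0,0],
  [0.84,-3.0,0,0],
  [1.0,-3.6,0,0],
  [1.17,-4.2,0,0],
])

```text
time_s: 5.62
eef_pos: [0.5418, -0.1031, 0.2513]
tool_rot: [0.0, 0.794, -0.608, 0.0]
ft_force: [-0.5, 0.2, 0.1]
width: 0.006
```

```bash
python3 - <<'E'
from h import *
st();shot(3)
E
```

```text
t 5.6167 head mm [  7.6 -83.5 251.3] w [ 0.5418 -0.1031  0.2513] q [ 0.     0.794 -0.608  0.   ] F [-0.5  0.2  0.1] tool-y off head-y 1.562
```

View pics/c3.png

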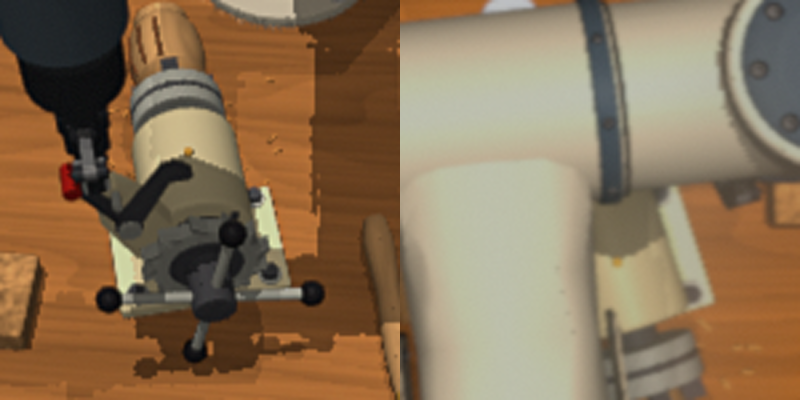

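View pics/wrist3.png

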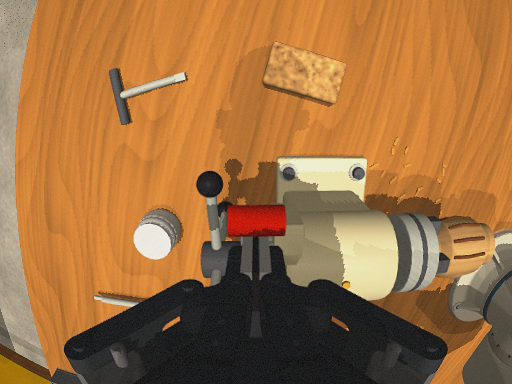

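Request:
jog_arm([
  [0.13,-0.5,0,0],
  [0.27,-0.96,0,0],
  [0.27,-0.96,0,0],
  [0,0,0,0],
  [-0.3,1,1,0],
  [-0.3,1,3,0],
  [-0.3,1,5,0],
])

```text
time_s: 6.35
eef_pos: [0.5379, -0.0912, 0.3025]
tool_rot: [0.0, 0.794, -0.607, -0.0]
ft_force: [0.6, 0.2, 1.4]
width: 0.0
```

```bash
python3 - <<'E'
from h import *
s=st();shot(4)
c=camera_model("wrist");K=c["intrinsics"];he=c["hand_eye"]
from scipy.spatial.transform import Rotation as Ro
def wproj(X,s):
    q=s["tool_rot"];R=Ro.from_quat([q[1],q[2],q[3],q[0]]).as_matrix()
    p=R.T@(X-s["eef_pos"]);p=he[:3,:3].T@(p-he[:3,3]);th=np.arctan2(np.hypot(p[0],p[1]),p[2]);u=p[:2]/np.hypot(p[0],p[1])*th*K[0,0];return u+K[:2,2]
for a in(1.2,1.3,1.45):
    l=0.523-a;X=W(7,-62+76*np.sin(l),197+76*np.cos(l));print(a,wproj(X,s).round(1),proj("scene",X).round(1))
for n in("wrist","scene"):
    f=cv2.imread(f"pics/{n}4.png").astype(int);print(n,blobs((f[...,2]>110)&(f[...,1]<60)&(f[...,0]<60)))
E
```

```text
t 6.35 head mm [  7.1 -71.  302.5] w [ 0.5379 -0.0912  0.3025] q [ 0.     0.794 -0.607 -0.   ] F [0.6 0.2 1.4] tool-y off head-y 1.563
1.2 [254.8 161.7] [163.  129.4]
1.3 [254.7 151.7] [160.7 131.2]
1.45 [254.6 138.6] [157.8 134.1]
wrist [(array([257.7, 139. ]), [238, 129, 41, 22, 848])]
scene [(array([156.8, 132.9]), [154, 128, 7, 11, 60])]
```

View pics/wrist4.png

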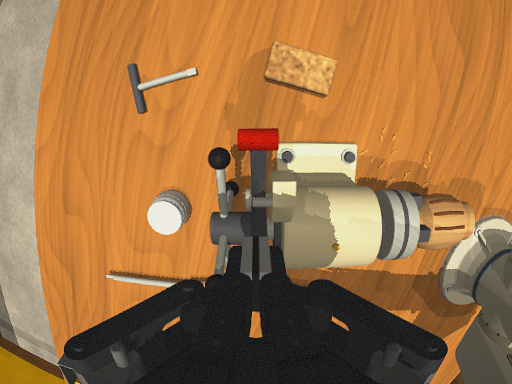

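View pics/c4.png

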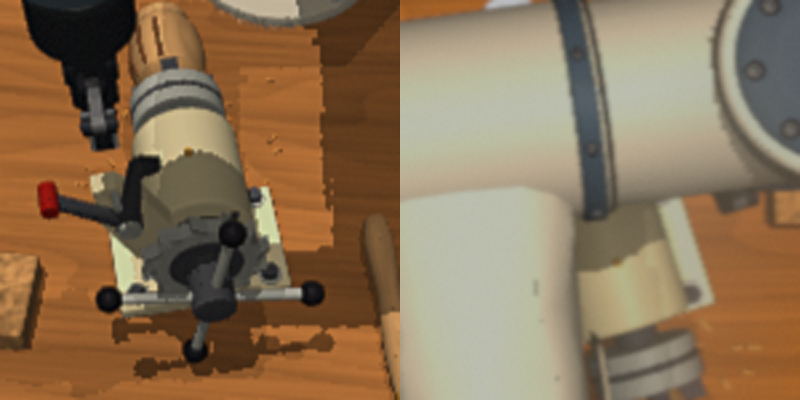

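The pawl is on its stop: the bar is seen at wrist (258,139) and predicted at (255,139) for 1.45 rad. For the ball push I turn back to yaw 0, so that the finger linkage runs clear of the raised pawl nose. Then I go to the ball's +y side.

```bash
python3 - <<'E'
from h import *
s=manip.state()
for p in((50,62,302),(50,62,207)):print((W(*p)-s["eef_pos"])*100)
E
```

```text
[ 0.40529701 13.99840625 -0.2005053 ]
[ 0.40529701 13.99840625 -9.7005053 ]
```

Request:
jog_arm([
  [0.2,1.8,2,-0.12],
  [0.2,3.6,2,-0.24],
  [0.3,5.4,2,-0.36],
  [0.3,7.2,2,-0.48],
  [0.4,9,2,-0.6],
  [0.4,10.8,2,-0.72],
  [0.4,12.6,2,-0.84],
  [0.4,14,2,-0.96],
])

```text
time_s: 7.17
eef_pos: [0.5419, 0.0494, 0.3209]
tool_rot: [-0.0, -0.421, 0.907, 0.0]
ft_force: [-0.1, -0.3, -0.3]
width: -0.0
```

Request:
jog_arm([
  [0,0,0,-0.12],
  [0,0,0,-0.24],
  [0,0,0,-0.36],
  [0,0,0,-0.48],
  [0,0,0,-0.6],
  [0,0,0,-0.6],
])

```text
time_s: 7.67
eef_pos: [0.5421, 0.0481, 0.321]
tool_rot: [-0.0, -0.135, 0.991, 0.0]
ft_force: [0.1, 0.5, -0.2]
width: 0.002
```

```bash
python3 - <<'E'
from h import *
s=st();shot(5)
print((W(50,62,207)-s["eef_pos"])*100)
E
```

```text
t 7.6667 head mm [ 48.7  62.  321. ] w [0.5421 0.0481 0.321 ] q [-0.    -0.135  0.991  0.   ] F [ 0.1  0.5 -0.2] tool-y off head-y -0.002
[  0.12529911   0.02991207 -11.39840242]
```

View pics/wrist5.png

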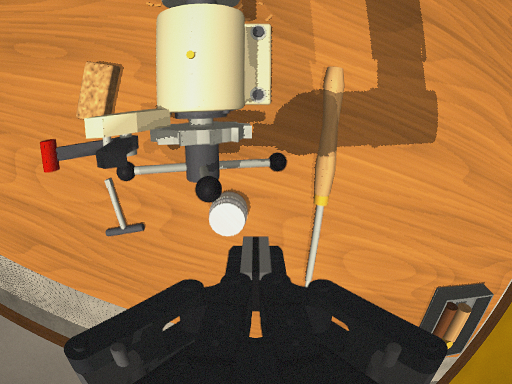

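View pics/c5.png

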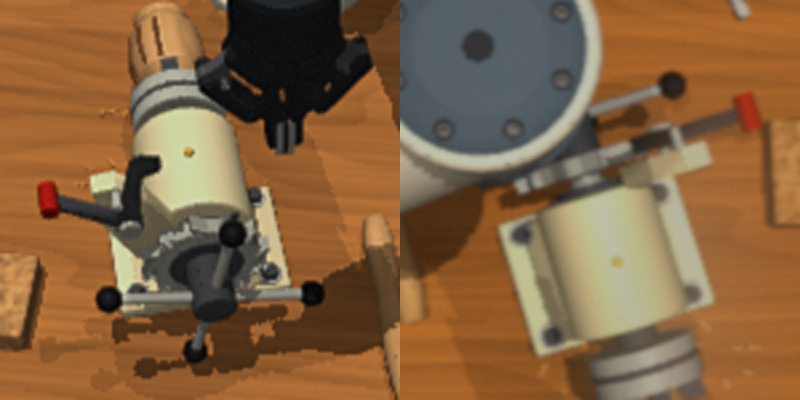

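Request:
jog_arm([
  [0.1,0,-3,0],
  [0.1,0,-6,0],
  [0.1,0,-9,0],
  [0.1,0,-11,0],
  [0.1,0,-11.4,0],
  [0.1,0,-11.4,0],
  [0.2,-0.4,-11.4,0],
  [0.3,-0.8,-11.4,0],
])

```text
time_s: 8.48
eef_pos: [0.5468, 0.0395, 0.2094]
tool_rot: [0.002, -0.138, 0.99, 0.0]
ft_force: [0.4, 0.3, -0.2]
width: -0.002
```

Request:
jog_arm([
  [0.1,-0.4,0,0],
  [0.2,-0.8,0,0],
  [0.35,-1.3,0,0],
  [0.5,-1.8,0,0],
  [0.65,-2.3,0,0],
  [0.8,-2.8,0,0],
  [0.95,-3.3,0,0],
  [1.1,-3.8,0,0],
])

```text
time_s: 9.15
eef_pos: [0.5567, 0.0009, 0.2072]
tool_rot: [-0.0, -0.137, 0.991, -0.0]
ft_force: [-0.9, 3.0, 3.2]
width: -0.004
```

```bash
cat >> h.py <<'E'
from scipy.spatial.transform import Rotation as Ro
_c=camera_model("wrist");_K=_c["intrinsics"];_he=_c["hand_eye"]
def wproj(X,s):
    q=s["tool_rot"];R=Ro.from_quat([q[1],q[2],q[3],q[0]]).as_matrix()
    p=R.T@(X-s["eef_pos"]);p=_he[:3,:3].T@(p-_he[:3,3]);th=np.arctan2(np.hypot(p[0],p[1]),p[2]);u=p[:2]/np.hypot(p[0],p[1])*th*_K[0,0];return u+_K[:2,2]
def ball(a,k=0):
    l=0.262-a+k*np.pi/2; return W(48,92*np.sin(l),125+92*np.cos(l))
E
python3 - <<'E'
from h import *
s=st();shot(6)
for a in(0,.1,.2,.3,.4,.5,.6):print(a,[(wproj(ball(a,k),s).round(1).tolist(),proj("scene",ball(a,k)).round(1).tolist()) for k in(0,1,-1)])
f=cv2.imread("pics/scene6.png").astype(int)
print([q for q in blobs(f.max(2)<40) if q[0][0]<290])
E
```

```text
t 9.15 head mm [ 50.1  12.7 207.2] w [0.5567 0.0009 0.2072] q [-0.    -0.137  0.991 -0.   ] F [-0.9  3.   3.2] tool-y off head-y 0.002
0 [([275.2, 253.4], [228.2, 147.1]), ([339.0, 188.4], [256.2, 170.2]), ([124.2, 206.9], [180.5, 170.8])]
0.1 [([258.2, 255.3], [224.2, 147.2]), ([343.7, 191.6], [257.0, 168.1]), ([126.4, 202.8], [180.1, 173.0])]
0.2 [([240.6, 256.3], [220.0, 147.6]), ([347.8, 195.0], [257.6, 165.9]), ([129.5, 199.0], [180.2, 175.2])]
0.3 [([223.0, 256.1], [215.9, 148.1]), ([351.1, 198.6], [257.7, 163.8]), ([133.4, 195.3], [180.6, 177.3])]
0.4 [([205.8, 255.0], [211.7, 149.0]), ([353.5, 202.5], [257.4, 161.7]), ([138.0, 192.0], [181.3, 179.3])]
0.5 [([189.8, 252.9], [207.7, 150.0]), ([355.0, 206.7], [256.8, 159.7]), ([143.2, 188.9], [182.5, 181.2])]
0.6 [([175.1, 249.9], [203.8, 151.3]), ([355.3, 211.1], [255.8, 157.7]), ([149.0, 186.0], [184.0, 182.9])]
[(array([281.1,  35.3]), [275, 21, 12, 22, 80]), (array([223.5, 114.5]), [193, 45, 60, 135, 3043]), (array([189.3, 131.3]), [174, 119, 26, 26, 201]), (array([257.3, 162.3]), [253, 158, 9, 9, 63]), (array([240.1, 162. ]), [239, 160, 4, 4, 10]), (array([181.1, 179.5]), [177, 176, 9, 8, 57]), (array([225.3, 190.4]), [221, 186, 9, 9, 48]), (array([ 12.5, 356.3]), [0, 341, 29, 28, 522])]
```

View pics/wrist6.png

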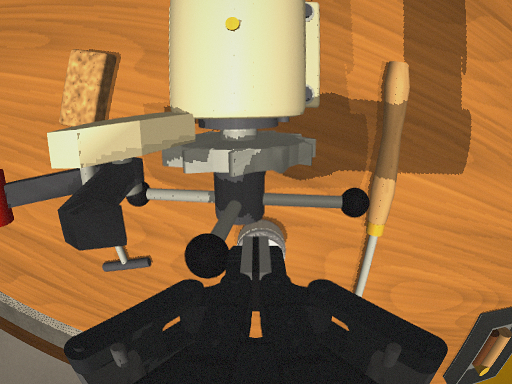

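View pics/c6.png

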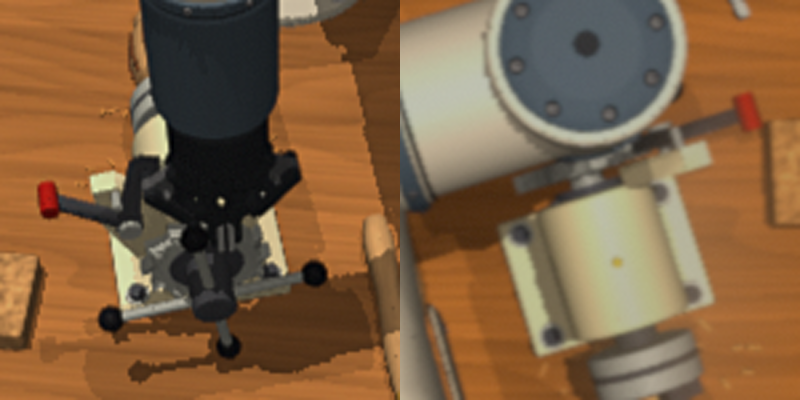

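The wheel is at about 0.39 (ball at wrist (207,255), left and right balls in the scene agree). I push another 12 mm, then look.

Request:
jog_arm([
  [0.1,-0.3,0,0],
  [0.17,-0.6,0,0],
  [0.25,-0.9,0,0],
  [0.32,-1.15,0,0],
  [0.32,-1.15,0,0],
  [0.32,-1.15,0,0],
])

```text
time_s: 9.8
eef_pos: [0.5599, -0.0104, 0.2074]
tool_rot: [0.0, -0.137, 0.991, -0.0]
ft_force: [-0.0, -0.0, -0.7]
width: -0.001
```

```bash
python3 - <<'E'
from h import *
s=st();shot(7)
for a in(.4,.45,.5,.55,.6):print(a,[(wproj(ball(a,k),s).round(1).tolist(),proj("scene",ball(a,k)).round(1).tolist()) for k in(0,1,-1)])
for n in("scene","wrist"):
    f=cv2.imread(f"pics/{n}7.png").astype(int)
    print([q for q in blobs(f.max(2)<40) if 20<q[1][4]<1500])
E
```

```text
t 9.8 head mm [ 50.1   0.9 207.4] w [ 0.5599 -0.0104  0.2074] q [ 0.    -0.137  0.991 -0.   ] F [-0.  -0.  -0.7] tool-y off head-y 0.001
0.4 [([228.2, 255.2], [211.7, 149.0]), ([367.2, 202.3], [257.4, 161.7]), ([150.3, 191.9], [181.3, 179.3])]
0.45 [([219.7, 254.3], [209.7, 149.5]), ([368.3, 204.3], [257.2, 160.7]), ([152.7, 190.3], [181.9, 180.3])]
0.5 [([211.5, 253.2], [207.7, 150.0]), ([369.1, 206.4], [256.8, 159.7]), ([155.2, 188.7], [182.5, 181.2])]
0.55 [([203.6, 251.9], [205.7, 150.7]), ([369.7, 208.5], [256.3, 158.7]), ([157.9, 187.2], [183.2, 182.1])]
0.6 [([196.1, 250.4], [203.8, 151.3]), ([369.9, 210.7], [255.8, 157.7]), ([160.8, 185.8], [184.0, 182.9])]
[(array([273.9,  37.2]), [268, 26, 11, 18, 84]), (array([451.7,  58.6]), [446, 43, 18, 35, 144]), (array([219.9,  61.5]), [191, 46, 49, 23, 115]), (array([478.4,  68.5]), [468, 57, 19, 23, 48]), (array([256.4, 159.9]), [252, 156, 9, 9, 61]), (array([182.8, 182. ]), [179, 178, 9, 9, 59]), (array([230.4, 189. ]), [226, 185, 9, 8, 48]), (array([509. , 271.4]), [505, 262, 7, 23, 93]), (array([457.6, 314.9]), [441, 269, 35, 90, 630]), (array([468. , 305.8]), [461, 286, 17, 39, 71]), (array([ 12.4, 356.2]), [0, 341, 29, 28, 521]), (array([458.6, 382.7]), [449, 382, 23, 2, 32])]
[(array([158.4, 187.5]), [146, 158, 21, 43, 181]), (array([127. , 185.8]), [89, 163, 65, 47, 872]), (array([280.4, 173.9]), [276, 171, 9, 8, 40]), (array([369.4, 206.1]), [356, 192, 28, 30, 662]), (array([106.6, 208.7]), [97, 201, 19, 14, 61]), (array([148.4, 205.3]), [145, 203, 8, 6, 26]), (array([ 94.1, 368.8]), [88, 364, 11, 10, 31])]
```

View pics/wrist7.png

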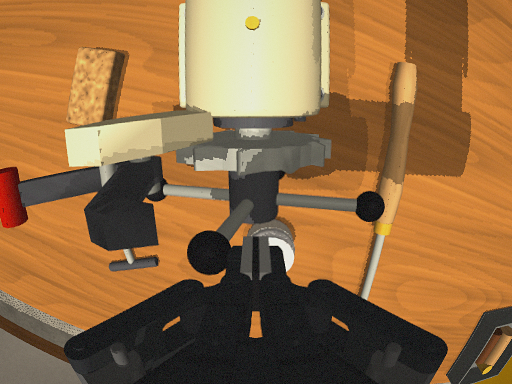

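The wheel stands at about 0.51 by several marks: wrist balls (209,252) and (369,206), scene balls (256.4,159.9) and (182.8,182). Now I retreat, turn and go round to the -y side of the bar.

Request:
jog_arm([
  [-0.3,1,0,0],
  [-0.5,2,0,0],
  [-0.6,2.5,2,0],
  [-0.6,2.5,5,0],
  [-0.6,2.5,8,0],
  [-0.6,2.5,11,0],
  [-0.6,2.5,13,0],
  [-0.6,2.5,13,0.1],
])

```text
time_s: 10.62
eef_pos: [0.5551, 0.0155, 0.3428]
tool_rot: [0.005, -0.186, 0.982, -0.001]
ft_force: [-0.5, -1.0, 0.9]
width: -0.001
```

Request:
jog_arm([
  [0.1,-2,0,0.12],
  [0.2,-4,0,0.24],
  [0.3,-6,0,0.36],
  [0.4,-8,0,0.48],
  [0.5,-10,0,0.6],
  [0.7,-13,0,0.72],
  [0.9,-16,0,0.84],
  [0.9,-19.6,0,0.96],
])

```text
time_s: 11.28
eef_pos: [0.5632, -0.1806, 0.3375]
tool_rot: [0.0, -0.622, 0.783, -0.0]
ft_force: [1.1, 0.3, 0.4]
width: -0.003
```

Request:
jog_arm([
  [0,0,0,0.12],
  [0,0,0,0.24],
  [0,0,0,0.36],
  [0,0,0,0.48],
  [0,0,0,0.51],
  [0,0,0,0.51],
])

```text
time_s: 11.78
eef_pos: [0.563, -0.1801, 0.3374]
tool_rot: [-0.0, 0.797, -0.603, 0.0]
ft_force: [-0.7, 1.4, -0.3]
width: 0.001
```

```bash
python3 - <<'E'
from h import *
s=st();shot(8)
print((W(7,-166,237)-s["eef_pos"])*100)
for n in("scene","wrist"):
    f=cv2.imread(f"pics/{n}8.png").astype(int)
    print([q for q in blobs(f.max(2)<40) if 20<q[1][4]<1500 and n=="scene"]);print(blobs((f[...,2]>110)&(f[...,1]<60)&(f[...,0]<60)))
print(wproj(W(7,-123,243),s))
E
```

```text
t 11.7833 head mm [   7.3 -163.3  337.4] w [ 0.563  -0.1801  0.3374] q [-0.     0.797 -0.603  0.   ] F [-0.7  1.4 -0.3] tool-y off head-y 1.573
[  0.04221035  -0.26522008 -10.04368305]
[(array([256.4,  37.6]), [242, 30, 26, 12, 42]), (array([452.6,  59.4]), [446, 43, 22, 37, 187]), (array([476.9,  68.9]), [462, 57, 25, 24, 94]), (array([183.9, 133.4]), [162, 119, 38, 26, 305]), (array([214.9, 156.9]), [202, 146, 29, 26, 317]), (array([256.6, 159.6]), [252, 155, 10, 10, 70]), (array([191. , 169.3]), [189, 167, 5, 6, 24]), (array([220.3, 176. ]), [213, 173, 15, 7, 86]), (array([182.4, 181.8]), [178, 177, 10, 10, 69]), (array([230.2, 189. ]), [226, 185, 9, 8, 47]), (array([508.9, 271.2]), [504, 262, 8, 23, 96]), (array([457.5, 314.8]), [441, 269, 35, 90, 673]), (array([470.3, 308.4]), [461, 286, 28, 39, 91]), (array([ 12.5, 356.4]), [0, 341, 29, 28, 531]), (array([459.1, 382.7]), [449, 382, 24, 2, 35])]
[]
[]
[(array([255., 235.]), [240, 232, 32, 10, 124])]
[255.42463531 236.67691828]
```

View pics/wrist8.png

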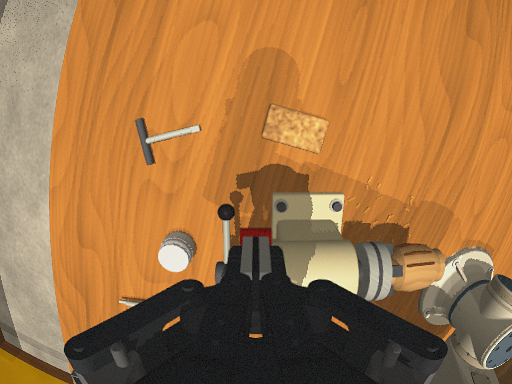

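View pics/c8.png

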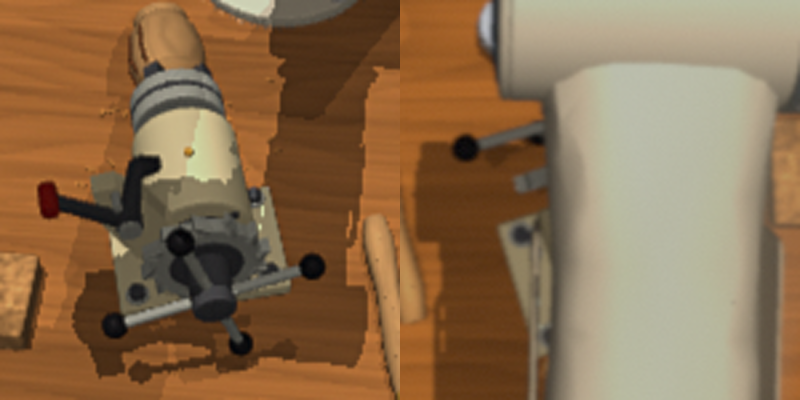

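Request:
jog_arm([
  [0,-0.3,-3,0],
  [0,-0.3,-6,0],
  [0,-0.3,-8.5,0],
  [0,-0.3,-10,0],
  [0,-0.3,-10,0],
  [-0.2,0.5,-10,0],
  [-0.35,1.1,-10,0],
  [-0.5,1.6,-10,0],
])

```text
time_s: 12.6
eef_pos: [0.5585, -0.1642, 0.2393]
tool_rot: [-0.001, 0.797, -0.604, 0.001]
ft_force: [0.1, -0.8, 1.5]
width: 0.0
```

Request:
jog_arm([
  [-0.13,0.45,0,0],
  [-0.25,0.9,0,0],
  [-0.38,1.35,0,0],
  [-0.5,1.8,0,0],
  [-0.63,2.25,0,0],
  [-0.76,2.7,0,0],
  [-0.88,3.15,0,0],
  [-0.95,3.4,0,0],
])

```text
time_s: 13.27
eef_pos: [0.548, -0.1301, 0.2371]
tool_rot: [-0.0, 0.797, -0.604, -0.0]
ft_force: [0.3, -0.6, 0.0]
width: 0.003
```

```bash
python3 - <<'E'
from h import *
s=st();shot(9)
for n in("scene","wrist"):
    f=cv2.imread(f"pics/{n}9.png").astype(int);print(blobs((f[...,2]>90)&(f[...,1]<60)&(f[...,0]<60)))
E
```

```text
t 13.2667 head mm [   6.4 -111.1  237.1] w [ 0.548  -0.1301  0.2371] q [-0.     0.797 -0.604 -0.   ] F [ 0.3 -0.6  0. ] tool-y off head-y 1.572
[(array([469.4,  42.5]), [457, 33, 29, 22, 275]), (array([483.2,  51.2]), [478, 45, 11, 12, 35]), (array([303.5,  47.6]), [296, 46, 17, 5, 32]), (array([316.8,  47.8]), [314, 47, 6, 2, 8]), (array([474.5,  55.2]), [472, 53, 5, 4, 10]), (array([307.7,  56.3]), [305, 56, 6, 2, 9]), (array([305.6,  63.2]), [300, 61, 10, 5, 17]), (array([326. ,  64.4]), [322, 61, 7, 9, 20]), (array([306.9,  67.4]), [304, 67, 6, 2, 10]), (array([280.4,  83.8]), [275, 81, 10, 7, 25]), (array([274.5, 101.7]), [261, 95, 25, 20, 105]), (array([256.4, 102. ]), [254, 101, 6, 3, 8]), (array([259., 113.]), [250, 105, 22, 12, 65]), (array([265.5, 132. ]), [262, 132, 8, 1, 8]), (array([281.4, 133.3]), [278, 133, 7, 2, 10]), (array([254.8, 137.1]), [253, 136, 5, 3, 11]), (array([270.8, 162.8]), [264, 162, 13, 4, 28]), (array([272.8, 167.7]), [265, 167, 14, 5, 22]), (array([477.4, 301.5]), [468, 282, 20, 39, 256])]
[(array([255.2, 323.4]), [250, 312, 11, 22, 195])]
```

View pics/c9.png

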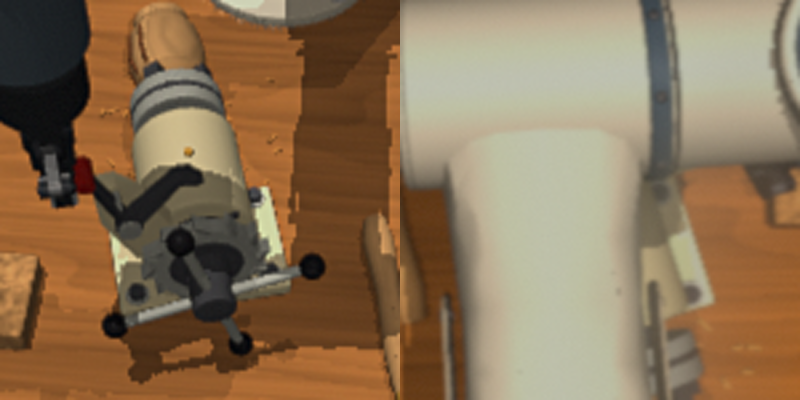

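The pawl is still leaning on the finger (bar about scene (172,126)). I push a little further.

Request:
jog_arm([
  [-0.1,0.4,0,0],
  [-0.22,0.8,0,0],
  [-0.33,1.2,0,0],
  [-0.33,1.2,0,0],
  [-0.33,1.2,0,0],
  [-0.33,1.2,0,0],
])

```text
time_s: 13.92
eef_pos: [0.545, -0.1189, 0.2373]
tool_rot: [0.0, 0.797, -0.604, 0.0]
ft_force: [1.0, -0.2, -0.8]
width: -0.002
```

```bash
python3 - <<'E'
from h import *
s=st();shot(10)
E
```

```text
t 13.9167 head mm [  6.5 -99.5 237.3] w [ 0.545  -0.1189  0.2373] q [ 0.     0.797 -0.604  0.   ] F [ 1.  -0.2 -0.8] tool-y off head-y 1.572
```

View pics/c10.png

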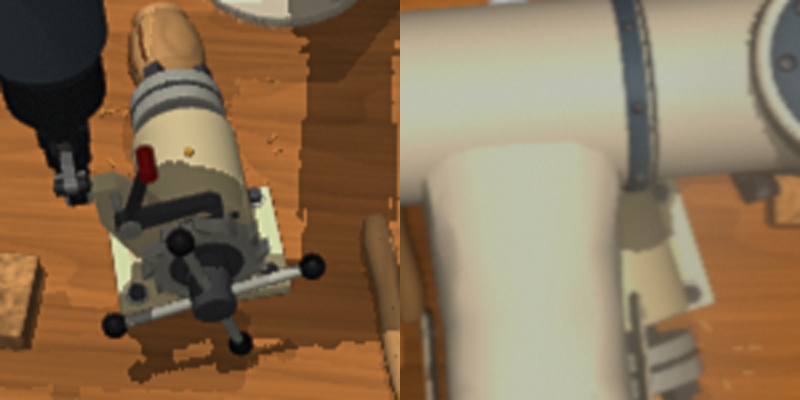

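It has let go and is falling forward. I back off.

Request:
jog_arm([
  [0.27,-0.96,0,0],
  [0.54,-1.9,0,0],
  [0.8,-3,0,0],
  [1.1,-4,1,0],
  [1.1,-5,4,0],
  [1.1,-6,7,0],
  [1.1,-7,8,0],
  [1.1,-7,8,0],
])

```text
time_s: 14.73
eef_pos: [0.557, -0.1921, 0.3207]
tool_rot: [-0.001, 0.796, -0.605, 0.003]
ft_force: [-0.9, -0.4, -0.8]
width: 0.002
```

Request:
jog_arm([
  [-1,-3,0,0],
  [-2,-6,0,0],
  [-3,-9,0,0],
  [-4,-11,0,0],
  [-5,-13,0,0],
  [-6,-15,0,0],
  [-6,-15,0,0],
  [-6,-15,0,0],
])

```text
time_s: 15.4
eef_pos: [0.4952, -0.3403, 0.3164]
tool_rot: [0.0, 0.796, -0.605, -0.001]
ft_force: [1.0, -0.3, 0.9]
width: -0.005
```

```bash
python3 - <<'E'
from h import *
s=st();shot(11)
for n in("scene","top"):
    f=cv2.imread(f"pics/{n}11.png").astype(int)
    print(n,[q for q in blobs((f[...,2]>90)&(f[...,1]<60)&(f[...,0]<60)) if q[0][0]<360]);print([q for q in blobs(f.max(2)<40) if 20<q[1][4]<200])
for a in(0,.05,.1,.2):
    l=.523-a;X=W(7,-62+76*np.sin(l),197+76*np.cos(l));print(a,proj("scene",X),proj("top",X))
for a in(.4,.45,.5,.55,.6):print(a,[(proj("scene",ball(a,k)).round(1).tolist(),proj("top",ball(a,k)).round(1).tolist()) for k in(0,1,-1)])
E
```

```text
t 15.4 head mm [-101.1 -299.3  316.4] w [ 0.4952 -0.3403  0.3164] q [ 0.     0.796 -0.605 -0.001] F [ 1.  -0.3  0.9] tool-y off head-y 1.569
scene [(array([304.8,  43.2]), [302, 42, 7, 3, 9]), (array([302.1,  47.7]), [294, 45, 15, 7, 56]), (array([301.6,  62.5]), [292, 54, 15, 15, 59]), (array([226.3,  68.8]), [225, 67, 4, 5, 12]), (array([188.1,  78. ]), [188, 74, 2, 9, 9]), (array([285.2,  85. ]), [264, 79, 38, 14, 197]), (array([281. ,  92.7]), [277, 91, 8, 4, 12]), (array([291.2,  97. ]), [289, 96, 6, 3, 8]), (array([232.3, 115.8]), [230, 112, 8, 7, 18]), (array([201.8, 120.9]), [199, 116, 7, 12, 65]), (array([121.7, 140.2]), [118, 138, 9, 6, 23]), (array([166.2, 145.3]), [163, 143, 7, 5, 10]), (array([171.2, 152.5]), [160, 146, 22, 13, 121]), (array([173.4, 147.8]), [171, 147, 7, 2, 9]), (array([116.3, 149. ]), [115, 148, 4, 4, 10]), (array([170.6, 162.3]), [155, 154, 29, 16, 161]), (array([174.9, 175.6]), [168, 175, 16, 2, 21]), (array([237.8, 177.3]), [230, 176, 17, 5, 34]), (array([263.1, 188.4]), [259, 187, 8, 3, 10]), (array([191.7, 197.5]), [188, 196, 8, 4, 12])]
[(array([
[... 1077 characters left out ...]
6 121.44980343] [315.02697861 235.38557997]
0.1 [199.13891941 121.19655981] [316.77392586 234.83853839]
0.2 [195.73936151 120.85655771] [320.36936287 233.71934167]
0.4 [([211.7, 149.0], [300.1, 219.6]), ([257.4, 161.7], [253.5, 235.9]), ([181.3, 179.3], [330.5, 213.2])]
0.45 [([209.7, 149.5], [302.2, 219.0]), ([257.2, 160.7], [253.8, 235.7]), ([181.9, 180.3], [329.9, 213.5])]
0.5 [([207.7, 150.0], [304.3, 218.4]), ([256.8, 159.7], [254.1, 235.5]), ([182.5, 181.2], [329.3, 213.8])]
0.55 [([205.7, 150.7], [306.3, 217.8]), ([256.3, 158.7], [254.6, 235.2]), ([183.2, 182.1], [328.5, 214.1])]
0.6 [([203.8, 151.3], [308.2, 217.2]), ([255.8, 157.7], [255.1, 234.9]), ([184.0, 182.9], [327.7, 214.5])]
```

View pics/c11.png

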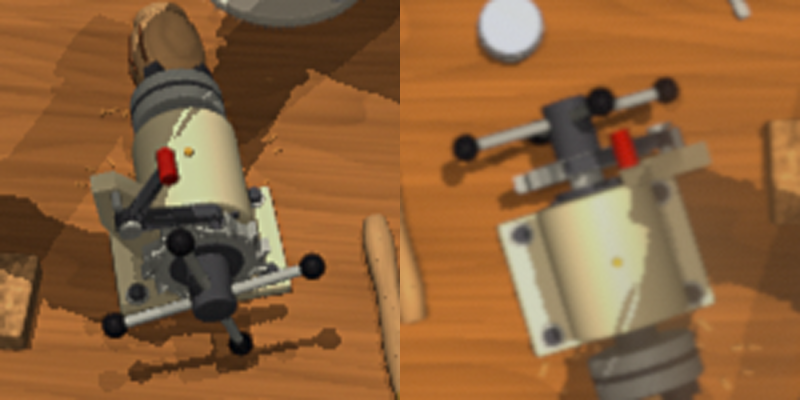

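View pics/scene11.png

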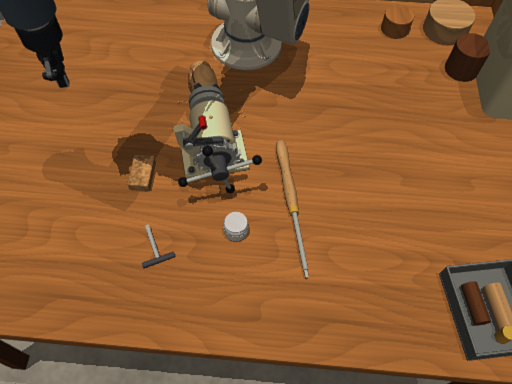

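The bar is back at its starting pixels: scene (201.8,120.9), top (313.2,236.0), so the pawl is at about 0. The wheel is at about 0.51 and the bystanders have not moved. I hand in.

```bash
python3 -c "
from bench import workorder
print(workorder.hand_in())"
```

```text
the job is handed in; nothing more can be done
None
```

The wheel stands one notch further back with the pawl down in that notch, and the job was handed in at about 15.6 s; no verdict is reported.

With the fingers shut, I pushed the pawl's bar over onto its stop. I then pushed the upright ball about one notch to -y and tipped the pawl forward until it fell by itself. After that I moved the arm well clear.

- **Pawl on stop:** before the wheel was turned, the bar was seen within 3 px of where 1.45 rad puts it.
- **Wheel at the end:** the balls in the scene and top views give 0.50 to 0.53 rad, against about 0.03 at the start.
- **Pawl at the end:** the bar is back at its starting pixels to within 1 px, so the angle is about 0. The camera resolves roughly 0.03 to 0.05 rad here, so the 0.05 limit is met only as far as the image can show.
- **Forces:** the readings at the end of each move were at most about 4.5 N.
- **Bystanders:** they look unmoved in the scene view; I did not measure their positions.

No check failed or disagreed. One detour: my first turn of the gripper ran close to joint 6's limit, so I turned it the other way before touching anything.

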